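# Unlock the pressure cooker and turn its lid open

## Robot

A 6-joint arm with a two-finger parallel gripper is mounted at the origin on a cart in front of the work surface, level with it; the furniture and walls round the work are solid. World frame = base frame: x ahead of the robot, y to its left, z up, the work surface at z = 0. Lengths are in m, angles in degrees, forces in N, time in s.
With the tool pointing down it reaches from about 0.375 to 0.975 m from the base axis. Payload 3.8 kg.
Tool frame: the origin (TCP) lies on the mounting face of the last link; the fingertips stand 173 mm ahead of it and the grasp point (between the pads) lies 155 mm ahead of it; z points along the fingers, y is the line along which they close (so a half turn about z gives the same grasp; the last joint's range is limited). The gripper opens to 85 mm and grips with 20 to 120 N. Pads are 22 mm wide; open, the fingers measure 114 mm over their backs; the gripper's body (76 mm by 85 mm) begins 54 mm behind the grasp point. The pads swing forward as they close: fully open they stand 13 mm farther back than shut.
Start: joints at [-65.541, 15.12, 91.902, -0, 72.978, -2.114], TCP at [0.302, -0.604, 0.405] pointing down, gripper open.
Joint ranges: [-150.88, 150.88], [-54.13, 125.18], [17.81, 147.31], [-75.09, 255.09], [0, 152.58], [-146.25, 146.25]. Speed limits (degrees/s): [147.25, 147.25, 180, 180, 180, 180].

## Interface

Orientations are given as [roll, pitch, yaw] about the fixed x, y, z axes, in that order (R = Rz(yaw) Ry(pitch) Rx(roll)).
In Python, from station import readout, camera, env gives the robot as it stands. The module is installed in compiled form; this text tells all that it offers.
- The arm moves only by the tool arm_command, never from a script. Its argument "targets" is a list of rows, each a list of 6 numbers: the shift along the tool's x, y, z as a fraction of full scale, then the turn, a rotation vector about the tool's x, y, z as a fraction of full scale. A call has 1 to 10 rows; each row is the pose to reach, as a shift and turn from the pose commanded when the call began, along the tool's axes at that moment; what a row does not reach only later rows make up. Full scale, the value 1, is 200 mm for a shift and 60 degrees for a turn. A row lasts 1/10 s, in which the tool goes at most 50 mm and 8.59 degrees, less where a joint would pass 70% of its speed; a pose out of reach is approached as far as the arm can. A call with a number of a shift or a turn outside -1 to 1 is refused whole. A call with a gripper value outside its range is refused whole. "hand" is the opening, from -1 (shut) to 1 (fully open), set as the call begins (left out, the last holds). The fingers move at their own pace and stop on an object; "force" is the grip in N (left out, the last holds). Time passes only in rows, so rows that repeat a pose let the fingers close. It gives the time, the measured TCP pose, the force, the opening and the grip force at its end, in the units of the state.
- readout.state(): the state, without advancing time (a new reading comes with each control period).
- camera(name): name is "side" or "top"; returns a dict with "img" (384x512x3 uint8, blue, green, red), "fx", "fy", "cx", "cy" (pixels), "T" (4x4, takes a point from camera to world coordinates). Camera axes: x right, y up, looking along -z (the intrinsics and any distortion apply to the point x, -y, -z); pixel columns grow to the right and rows downward; lengths in m; the calibration is good to about 2 mm. A picture is of the moment at which its call begins. There is no depth.
- env.job_done(): hands the job in; it is judged then, once.
The state is a dict: "time": time; "joint_pos": joint angles; "qd": joint speeds; "tau": joint torques, N m; "tool_pos": TCP position; "eef_rot": TCP orientation; "ft_force": force on the tool from outside, world axes, zero at the start; "wrist_torque": the same for the moment, N m; "finger_gap": finger opening in m; "gripper_force": force on a finger pad.
Only numpy, scipy, OpenCV 4.12 (cv2) and the standard library are available. Lean on these libraries where they do the work, as an engineer would, in place of code of your own. Each camera call takes 0.05 s, during which the arm holds its last target. There are 200 camera calls.

## Task

The pressure cooker has cooled and its lid is to be opened. With one fingertip press the sprung safety catch on the lid handle down and hold it there while the other fingertip slides the bolt's thumb lug all the way out along the handle, away from the lid's middle; then let go, so that the catch springs up and locks the bolt back. Then push the lid handle sideways, anticlockwise seen from above, as far as it turns, without gripping it, lifting or shoving the cooker, or disturbing the glass, tin, saucer and cup near it.

Things in the scene. Friction and masses are not known exactly. Their poses are not given: they have to be found in the camera images.
- cooker: loose steel pressure cooker, 5 to 7 kg in all, on an 8 mm cork mat; pot 190, lid 207 mm across, valve top 150 mm up. Origin: centre of the pot's underside; x points out along the pot's fixed black lower handle (112 to 267 mm from the axis, 30 mm wide, top 90 mm up), z up. Over 25 N down on the handle would tip it
- lid_handle (a point): middle of the lid's long black upper handle, 215 mm from the cooker's axis, 113 mm above its underside; turns with the lid, x outward along the handle. The handle lies straight above the lower one when shut, runs from 132 to 276 mm from the axis (its bridge to the lid is as wide and high), is 36 mm wide, and from 96 to 128 mm above the cooker's underside
- lid (a joint): turn of the lid about the cooker's upright axis, rad: 0 shut (start), 0.5 open against its stop; grows anticlockwise seen from above: the handle moves towards lid_handle's +y. The bolt's tongue blocks it while home. Stiff gasket: 0.35 N m; stays where left
- lug_face (a point): centre of the pushed face of the bolt's thumb lug, a ribbed steel block (12 mm along the handle, 26 mm wide) standing 19 mm above the handle's flat top. The face looks to the lid's middle, 150 mm from the cooker's axis with the bolt home; the point is 10 mm above the handle's top. x points outward along the handle, the way the bolt slides
- bolt (a joint): travel of the bolt outward along the handle, m: 0 home (start), 0.020 fully back on its stop. A spring of 0.8 N rising to 2.4 N draws it home; friction 0.4 N. At home the catch's tooth blocks it after 1 mm; once fully back, with the catch let up, the tooth springs in behind and keeps it at about 0.019
- catch_top (a point): centre of the top of the safety catch, a flat ribbed steel press bar, 54 mm along the handle, 22 mm wide, 10 mm above the handle's top when up, 190 to 244 mm from the cooker's axis. It does not travel with the bolt: a fingertip may slide along it while pressing. Its near end is 40 mm out from the lug's pushed face with the bolt home, 20 mm with it back
- catch (a joint): how far the safety catch is pressed straight down, m: 0 up (start), 0.007 fully down on its stop (its top then 3 mm above the handle's top). Spring 2.5 N rising to 6 N. The bolt is free from about 0.0045 down
- glass_tumbler: plain drinking glass 76 mm across, 86 mm high, left of the cooker; leave alone. Origin: centre of its underside
- food_tin: small food tin 76 mm across, 58 mm high, left of the cooker; leave alone. Origin: centre of its underside
- saucer: saucer 115 mm across, 18 mm high, behind and right of the cooker, carrying the cup; leave alone. Origin: centre of its underside
- cup: espresso cup 65 mm across, 49 mm high, on the saucer; leave alone. Origin: on its underside

How it is judged (in metres and radians):
On the way, in this order (a step that is already met when the one before it is completed fails the run):
1. a fingertip holds the safety catch down while the bolt is still home (value of joint catch above 0.0045 m and value of joint bolt below 0.004 m and contact force between the fingers and catch above 0.5 N), for 0.1 s.
2. the bolt is slid fully back by the other fingertip with the catch still held down (value of joint bolt above 0.0175 m and value of joint catch above 0.004 m and contact force between the fingers and catch above 0.3 N and contact force between the fingers and bolt above 0.3 N), for 0.05 s.
3. the catch is let up and locks the bolt back, the lid not yet turned (value of joint bolt above 0.0165 m and value of joint catch below 0.002 m and value of joint lid below 0.1 rad), for 0.1 s.
At the end, for the whole second after the job is handed in: The lid is turned anticlockwise to its stop (at least 0.45 of 0.5 rad), the bolt is locked back (beyond 16.5 of 20 mm) by the catch, which is up again (within 2 mm); the cooker stands upright and at rest within 30 mm of where it stood, and glass, tin, saucer and cup within 20 mm (value of joint lid above 0.45 rad and value of joint bolt above 0.0165 m and value of joint catch below 0.002 m and distance of cooker from where it was at the start of the episode below 0.03 m and angle between cooker's own z axis and vertical below 0.05 rad and linear speed of cooker below 0.01 m/s and velocity of joint lid below 0.02 rad/s and distance of each of glass_tumbler, food_tin, saucer, cup from where it was at the start of the episode below 0.02 m); the robot touches nothing.
It fails at once if the lid handle is gripped between the fingers, pressed on both its side cheeks (lid_c9, lid_c10) (contact force between the fingers and lid_c9 above 8 N and contact force between the fingers and lid_c10 above 8 N).
It fails at once if the cooker is lifted (z of cooker in the frame of trivet above 0.02 m).
It fails at once if the cooker is tipped (angle between cooker's own z axis and vertical above 0.12 rad).
It fails at once if the cooker is shoved along the worktop (distance of cooker from where it was at the start of the episode above 0.04 m).
It fails at once if the glass, tin, saucer or cup is disturbed (distance of any of glass_tumbler, food_tin, saucer, cup from where it was at the start of the episode above 0.03 m).
It also fails if it takes over 64 s, if anything falls off the work surface, if the arm or the gripper's body presses on something with over 40 N, if the wrist force passes 120 N, or if a joint passes its speed limit or range.

## Working session

There is one attempt and no reset: what is moved stays moved. The work goes in short steps, Python scripts to look and compute and a tool call to move; the robot and the scene stay as the last step left them, time stands still between calls to the robot, and variables do not carry over. Pictures are saved under pics/ and viewed, at most 10 in all, crops included, and the job is handed in when it is done.

Besides the shell and the picture viewer there is one more tool, called by a JSON object that holds its "api" and its "payload". arm_command: Moves the arm, as the interface text tells. Shift numbers are shares of 200 mm and turn numbers shares of 60 degrees, none past 1 either way. Its arguments: {"type":"object","properties":{"targets":{"type":"array","items":{"type":"array","items":{"type":"number"}}},"hand":{"type":"number"},"force":{"type":"number"}},"required":["targets"]}

```bash
mkdir -p pics
python3 - <<'E'
from station import readout,camera
import cv2,pickle,numpy as np
s=readout.state();print(s)
for n in("top","side"):
    c=camera(n);pickle.dump(c,open(n+".pkl","wb"));cv2.imwrite(f"pics/{n}0.png",c["img"]);print(n,c["fx"],c["fy"],c["cx"],c["cy"],np.round(c["T"],3).tolist(),[k for k in c])
E
```

```text
{'time': 0.0, 'joint_pos': array([-6.55399631e+01,  1.51706607e+01,  9.19822935e+01,  1.60153168e-03,
        7.29791022e+01, -2.11521752e+00]), 'qd': array([-0.03142044, -0.00647348, -0.00476042, -0.05276596,  0.12281937,
        0.02426712]), 'tau': array([-2.71282719e-03, -5.15113592e+01, -3.67312503e+01, -3.02959470e-04,
        1.29491184e-02,  9.79857816e-06]), 'tool_pos': array([ 0.30182318, -0.60336886,  0.40333413]), 'eef_rot': array([-1.79868090e+02, -6.40333549e-03,  2.65747765e+01]), 'ft_force': array([-0.14699761,  0.30208347, -0.25487276]), 'wrist_torque': array([0.00406241, 0.02878241, 0.01381493]), 'gripper_force': 0.0, 'finger_gap': 0.08536627403937992}
top 467.951653516022 467.951653516022 263.8642310260001 192.00400467543858 [[-0.009, 0.999, -0.048, 0.499], [-1.0, -0.01, -0.02, -0.004], [-0.021, 0.048, 0.999, 1.779], [0.0, 0.0, 0.0, 1.0]] ['img', 'fx', 'fy', 'cx', 'cy', 'T']
side 488.6479118401112 488.6479118401112 252.89660755460486 191.64544316065582 [[-0.2, 0.807, -0.555, -0.43], [-0.98, -0.164, 0.115, 0.225], [0.002, 0.567, 0.824, 1.626], [0.0, 0.0, 0.0, 1.0]] ['img', 'fx', 'fy', 'cx', 'cy', 'T']
```

View pics/top0.png

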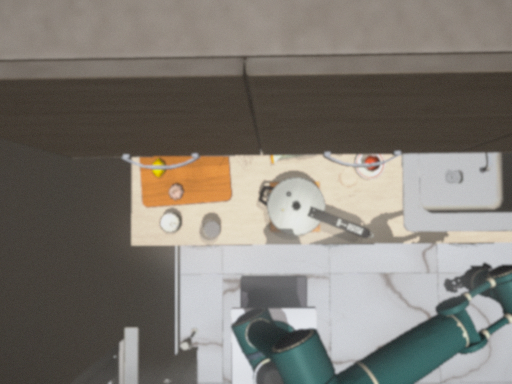

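View pics/side0.png

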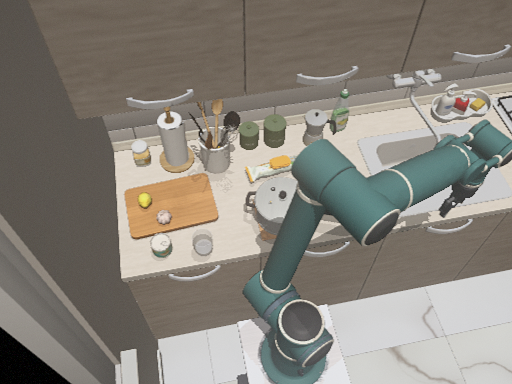

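The top view shows the cooker at about (296,206) px and its handle running to about (368,233). The glass and tin are at (170,220) and (210,228), and the saucer is at (370,163). In the side view the arm hides part of the cooker. I'll zoom in and measure.

```bash
cat > h.py <<'E'
import numpy as np
def ray(c,p,z):
    """pixel p cast on to plane at height z"""
    d=c["T"][:3,:3]@np.array([(p[0]-c["cx"])/c["fx"],-(p[1]-c["cy"])/c["fy"],-1]);o=c["T"][:3,3]
    return o+d*(z-o[2])/d[2]
def proj(c,P):
    q=c["T"][:3,:3].T@(np.array(P)-c["T"][:3,3]);return np.array([c["cx"]-c["fx"]*q[0]/q[2],c["cy"]+c["fy"]*q[1]/q[2]])
E
python3 - <<'E'
from h import *
import pickle,cv2
c=pickle.load(open("top.pkl","rb"));im=c["img"]
cv2.imwrite("pics/crop1.png",cv2.resize(im[145:260,250:410],None,fx=5,fy=5,interpolation=cv2.INTER_CUBIC))
g=cv2.cvtColor(im,cv2.COLOR_BGR2GRAY)
m=np.zeros_like(g);m[195:245,310:380]=(g[195:245,310:380]<85)
n,l,st,ce=cv2.connectedComponentsWithStats(m)
for i in range(1,n):
    if st[i,4]>60:
        ys,xs=np.where(l==i);r=cv2.minAreaRect(np.c_[xs,ys].astype(np.float32));print(st[i],r)
        for p in cv2.boxPoints(r):print(p,ray(c,p,.136).round(3))
for p in [(296,206),(370,163),(170,220),(210,228)]:print(p,ray(c,p,.12).round(3),ray(c,p,.05).round(3))
E
```

```text
(296, 206) [ 0.529 -0.084  0.12 ] [ 0.53  -0.087  0.05 ]
(370, 163) [ 0.679 -0.348  0.12 ] [ 0.686 -0.362  0.05 ]
(170, 220) [0.483 0.364 0.12 ] [0.482 0.38  0.05 ]
(210, 228) [0.453 0.222 0.12 ] [0.451 0.231 0.05 ]
```

View pics/crop1.png

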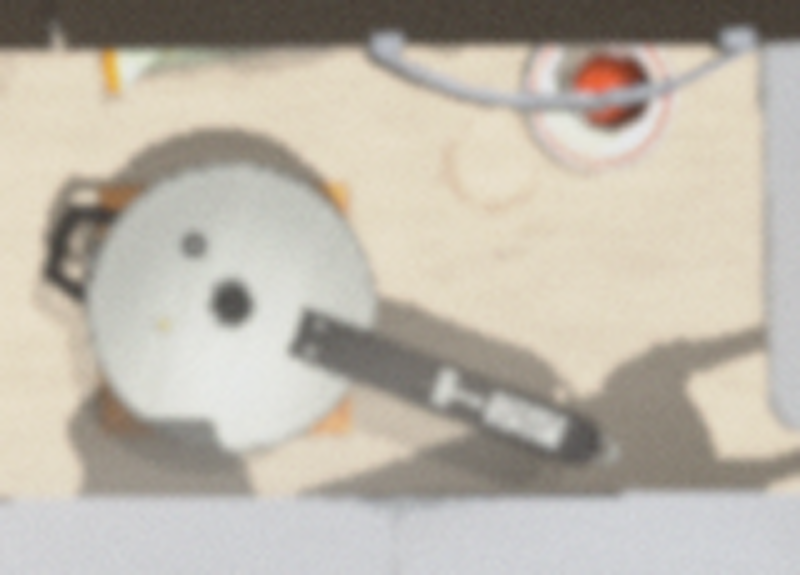

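The crop shows the lid centre at crop pixel (234,305), the lug at (446,389), and the catch bar from (488,403) to (568,432). The handle runs at about -110° in the world frame. Next I'll cast these onto their known heights.

Run:
```python
from h import *
import pickle,cv2
c=pickle.load(open("top.pkl","rb"));im=c["img"]
px=lambda u,v:(u/5-.4+250,v/5-.4+145)
L=ray(c,px(446,389),.155);K=ray(c,px(528,420),.146);C=ray(c,px(234,305),.118);V=ray(c,px(231,303),.158)
K1=ray(c,px(488,403),.146);K2=ray(c,px(568,435),.146);B=ray(c,px(304,332),.136);E=ray(c,px(597,447),.13)
for n,p in dict(lug=L,bar=K,lid=C,valve=V,k1=K1,k2=K2,brk=B,end=E).items():
    d=p-V;print(n,p.round(4),"r",np.hypot(*d[:2]).round(4),"az",np.degrees(np.arctan2(d[1],d[0])).round(2))
d=K-L;print("lug->bar",np.hypot(*d[:2]),np.degrees(np.arctan2(d[1],d[0])))
# bright pixels on handle
hsv=cv2.cvtColor(im,cv2.COLOR_BGR2GRAY)
m=np.uint8(hsv>150)*255
for (x0,x1,y0,y1) in [(334,344,217,229)]:
    sub=hsv[y0:y1,x0:x1];print(sub)
```

```text
lug [ 0.47  -0.229  0.155] r 0.1597 az -112.33
bar [ 0.4479 -0.2866  0.146 ] r 0.2214 az -111.95
lid [ 0.53   -0.0853  0.118 ] r 0.0041 az -99.26
valve [ 0.5307 -0.0813  0.158 ] r 0.0 az 0.0
k1 [ 0.4599 -0.2591  0.146 ] r 0.1914 az -111.7
k2 [ 0.4373 -0.314   0.146 ] r 0.2508 az -111.86
brk [ 0.5104 -0.1331  0.136 ] r 0.0557 az -111.41
end [ 0.4282 -0.3371  0.13  ] r 0.2756 az -111.83
lug->bar 0.061677013946459865 -110.98612549157855
[[114 116 115 117 125 132 133 136 143 144]
 [113 113 113 122 138 146 142 133 129 138]
 [115 115 115 136 163 176 169 144 127 122]
 [115 116 123 149 182 197 185 157 127 115]
 [122 124 135 165 194 204 188 156 132 120]
 [118 124 143 180 204 208 191 164 142 127]
 [113 123 151 187 207 205 193 176 167 152]
 [116 125 159 188 199 189 176 170 170 168]
 [125 130 151 171 180 164 145 137 144 157]
 [146 140 139 147 149 137 123 117 120 131]
 [173 162 151 146 141 130 121 115 114 114]
 [186 182 175 168 158 148 136 131 121 118]]
```

{"api": "arm_command", "payload": {"targets": [[0.15,-0.12,0,0,0,0],[0.35,-0.28,0,0,0,0],[0.55,-0.44,0,0,0,0],[0.7,-0.56,0,0,0,0],[0.77,-0.62,0,0,0,0],[0.77,-0.62,0,0,0,0]], "hand": 0.29, "force": 30}}

```text
time: 0.7
tool_pos: [0.385, -0.4219, 0.4044]
eef_rot: [-180.0, 0.0, 26.8]
ft_force: [0.0, -0.0, 0.3]
finger_gap: 0.055
gripper_force: 0.0
```

{"api": "arm_command", "payload": {"targets": [[0.1,-0.08,0,0,0,0.08],[0.2,-0.16,0,0,0,0.16],[0.3,-0.24,0,0,0,0.24],[0.4,-0.32,0,0,0,0.34],[0.5,-0.4,0,0,0,0.44],[0.6,-0.48,0,0,0,0.54],[0.68,-0.55,0,0,0,0.64],[0.74,-0.6,0,0,0,0.74],[0.77,-0.62,0,0,0,0.805],[0.77,-0.62,0,0,0,0.805]]}}

```text
time: 1.7
tool_pos: [0.4668, -0.2447, 0.4046]
eef_rot: [180.0, -0.0, -21.7]
ft_force: [-0.2, 0.1, -0.1]
finger_gap: 0.0549
gripper_force: 0.0
```

Run:
```python
from h import *
from station import readout,camera
import cv2,pickle
s=readout.state();print(s)
for n in("top","side"):
    c=camera(n);pickle.dump(c,open(n+"1.pkl","wb"))
    a=proj(c,[.48,-.2,.2]);print(n,a);u,v=a.astype(int)
    x0=max(0,u-65);y0=max(0,v-55)
    print(x0,y0);cv2.imwrite(f"pics/{n}1.png",cv2.resize(c["img"][y0:y0+110,x0:x0+130],None,fx=5,fy=5,interpolation=cv2.INTER_CUBIC))
```

```text
{'time': 1.7, 'joint_pos': array([-3.03613299e+01, -9.72419821e-01,  1.09887201e+02, -3.61083805e-02,
        7.10756889e+01,  8.13638058e+01]), 'qd': array([-0.98603596, -0.14425487,  0.01469624, -0.61327589, -0.02243735,
       -4.058341  ]), 'tau': array([ 6.47063982e-01, -3.55516648e+01, -3.63024652e+01,  1.20659047e-01,
        1.67305948e-02,  5.88296279e-01]), 'tool_pos': array([ 0.46683688, -0.24473094,  0.40456167]), 'eef_rot': array([ 1.79964798e+02, -4.28938483e-03, -2.17134266e+01]), 'ft_force': array([-0.20018206,  0.10488053, -0.14176107]), 'wrist_torque': array([ 0.00083225, -0.00382503,  0.00017642]), 'gripper_force': 0.0, 'finger_gap': 0.05488382061042532}
top [331.9541511  219.72073154]
266 164
side [318.19157449 192.72796682]
253 137
```

View pics/side1.png

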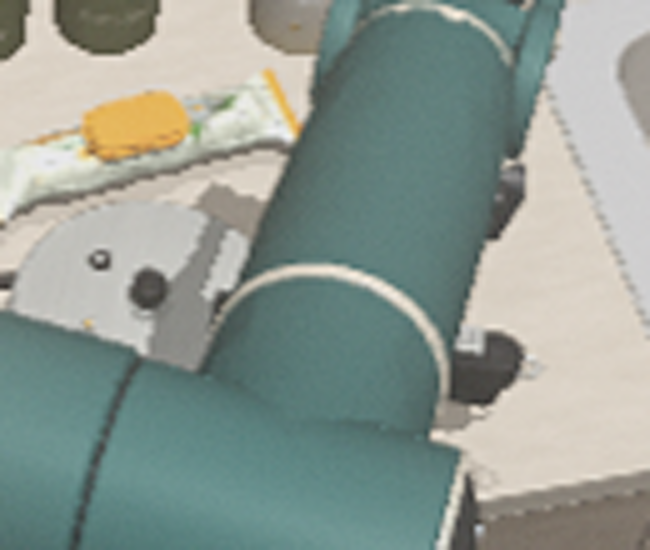

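The side view mostly shows the arm. The valve is visible at crop (149,289), and the handle end with the catch's outer end at about (485,365). I'll cross-check the axis with this.

Run:
```python
from h import *
import pickle
c=pickle.load(open("side1.pkl","rb"));px=lambda u,v:(253+u/5-.4,137+v/5-.4)
print("valve",ray(c,px(149,289),.155).round(4),"end",ray(c,px(524,366),.128).round(4))
A=np.array([.531,-.083]);u=np.array([np.cos(np.radians(-111.7)),np.sin(np.radians(-111.7))])
for r in(150,169.5,215,276):print(r,(A+u*r/1000).round(4))
for r,z in((276,.13),(244,.146)):
    p=proj(c,[*(A+u*r/1000),z]);print(r,p,((p-[253,137]+.4)*5).round())
t=np.array([.4668,-.2447]);d=t-A;print("tcp r",d@u,"lat",d@[-u[1],u[0]])
```

```text
valve [ 0.5275 -0.0837  0.155 ] end [ 0.4252 -0.3404  0.128 ]
150 [ 0.4755 -0.2224]
169.5 [ 0.4683 -0.2405]
215 [ 0.4515 -0.2828]
276 [ 0.4289 -0.3394]
276 [356.92243796 208.69613031] [522. 360.]
244 [348.79888635 204.98259851] [481. 342.]
tcp r 0.17397847863403676 lat 0.00013773955869178473
```

View pics/top1.png

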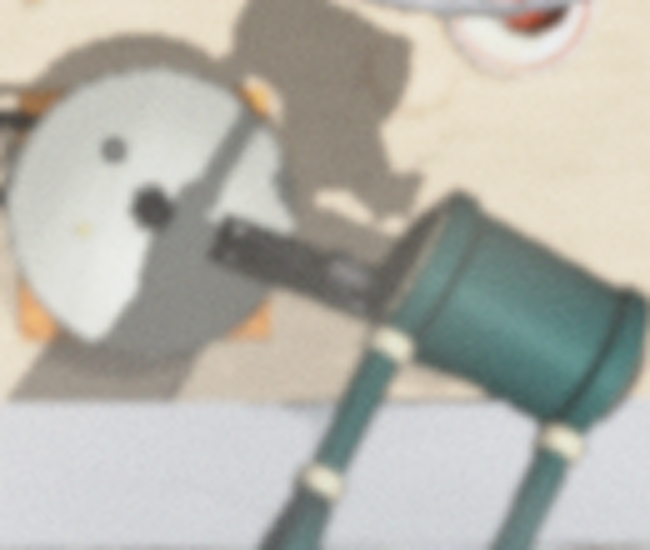

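The views agree to about 3 mm. Next: shift 5 mm inward along the handle, descend to just above the catch, then feel down.

{"api": "arm_command", "payload": {"targets": [[0,-0.02,0.1,0,0,0],[0,-0.025,0.2,0,0,0],[0,-0.025,0.3,0,0,0],[0,-0.025,0.37,0,0,0],[0,-0.025,0.4,0,0,0],[0,-0.025,0.4,0,0,0],[0,-0.025,0.4,0,0,0]]}}

```text
time: 2.5
tool_pos: [0.4686, -0.2399, 0.3254]
eef_rot: [180.0, -0.1, -21.7]
ft_force: [0.5, 0.4, -0.2]
finger_gap: 0.0551
gripper_force: 0.0
```

{"api": "arm_command", "payload": {"targets": [[0,0,0.01,0,0,0],[0,0,0.02,0,0,0],[0,0,0.02,0,0,0]]}}

```text
time: 2.8
tool_pos: [0.4684, -0.2394, 0.3209]
eef_rot: [180.0, -0.0, -21.7]
ft_force: [0.4, 0.1, -0.1]
finger_gap: 0.055
gripper_force: 0.0
```

{"api": "arm_command", "payload": {"targets": [[0,0,0.01,0,0,0],[0,0,0.02,0,0,0],[0,0,0.02,0,0,0]]}}

```text
time: 3.1
tool_pos: [0.4682, -0.2393, 0.3163]
eef_rot: [-180.0, 0.0, -21.7]
ft_force: [1.0, -0.4, -0.3]
finger_gap: 0.0553
gripper_force: 0.0
```

{"api": "arm_command", "payload": {"targets": [[0,0,0.01,0,0,0],[0,0,0.01,0,0,0],[0,0,0.01,0,0,0]]}}

```text
time: 3.4
tool_pos: [0.4684, -0.2395, 0.315]
eef_rot: [180.0, -0.0, -21.7]
ft_force: [-0.9, 0.4, 1.8]
finger_gap: 0.0549
gripper_force: 1.1
```

{"api": "arm_command", "payload": {"targets": [[0,0,0.01,0,0,0],[0,0,0.01,0,0,0],[0,0,0.01,0,0,0]]}}

```text
time: 3.7
tool_pos: [0.4684, -0.2395, 0.3129]
eef_rot: [180.0, -0.0, -21.7]
ft_force: [-0.7, 0.1, 3.0]
finger_gap: 0.0552
gripper_force: 1.6
```

Contact came at the expected height, and the spring force is consistent. I'll press on to the stop.

{"api": "arm_command", "payload": {"targets": [[0,0,0.01,0,0,0],[0,0,0.015,0,0,0],[0,0,0.015,0,0,0]]}}

```text
time: 4.0
tool_pos: [0.4685, -0.2396, 0.3098]
eef_rot: [180.0, -0.0, -21.7]
ft_force: [-1.3, -0.5, 4.6]
finger_gap: 0.0552
gripper_force: 2.4
```

{"api": "arm_command", "payload": {"targets": [[0,0,0.0075,0,0,0],[0,0,0.0075,0,0,0],[0,0,0.0075,0,0,0]]}}

```text
time: 4.3
tool_pos: [0.4685, -0.2396, 0.3085]
eef_rot: [180.0, -0.0, -21.7]
ft_force: [0.0, 1.0, 4.8]
finger_gap: 0.0551
gripper_force: 2.7
```

{"api": "arm_command", "payload": {"targets": [[0,0.01,0,0,0,0],[0,0.02,0,0,0,0],[0,0.03,0,0,0,0],[0,0.04,0,0,0,0],[0,0.05,0,0,0,0],[0,0.05,0,0,0,0],[0,0.05,0,0,0,0]]}}

```text
time: 5.0
tool_pos: [0.4652, -0.2484, 0.3086]
eef_rot: [-179.9, -0.1, -21.7]
ft_force: [1.4, 2.5, 5.4]
finger_gap: 0.0552
gripper_force: 2.7
```

{"api": "arm_command", "payload": {"targets": [[0,0.01,0,0,0,0],[0,0.02,0,0,0,0],[0,0.03,0,0,0,0],[0,0.03,0,0,0,0],[0,0.03,0,0,0,0]]}}

```text
time: 5.5
tool_pos: [0.4631, -0.2536, 0.3086]
eef_rot: [-179.9, -0.1, -21.7]
ft_force: [1.9, 4.3, 5.8]
finger_gap: 0.0552
gripper_force: 3.1
```

{"api": "arm_command", "payload": {"targets": [[0,0.01,0,0,0,0],[0,0.02,0,0,0,0],[0,0.02,0,0,0,0],[0,0.02,0,0,0,0]]}}

```text
time: 5.9
tool_pos: [0.4616, -0.2572, 0.3086]
eef_rot: [-179.8, -0.1, -21.8]
ft_force: [1.5, 5.5, 5.4]
finger_gap: 0.0549
gripper_force: 3.3
```

{"api": "arm_command", "payload": {"targets": [[0,0.01,0,0,0,0],[0,0.02,0,0,0,0],[0,0.02,0,0,0,0],[0,0.02,0,0,0,0]]}}

```text
time: 6.3
tool_pos: [0.4602, -0.2609, 0.3086]
eef_rot: [-179.8, -0.1, -21.8]
ft_force: [1.4, 5.1, 5.5]
finger_gap: 0.0551
gripper_force: 3.4
```

{"api": "arm_command", "payload": {"targets": [[0,0.01,0,0,0,0],[0,0.015,0,0,0,0],[0,0.015,0,0,0,0]]}}

```text
time: 6.6
tool_pos: [0.4591, -0.2636, 0.3086]
eef_rot: [-179.8, -0.1, -21.8]
ft_force: [1.8, 5.3, 5.0]
finger_gap: 0.0548
gripper_force: 3.7
```

Run:
```python
from h import *
from station import readout,camera
import cv2,pickle
s=readout.state();print(s["ft_force"],s["tool_pos"],s["gripper_force"])
c=camera("top");pickle.dump(c,open("top2.pkl","wb"))
cv2.imwrite("pics/top2.png",cv2.resize(c["img"][164:274,266:396],None,fx=5,fy=5,interpolation=cv2.INTER_CUBIC))
V=ray(c,(296,205.5),.158);print(V)
```

```text
[1.75810385 5.27851368 4.96270056] [ 0.4591069  -0.26362023  0.30856741] 3.671261935669463
[ 0.52965649 -0.08194097  0.158     ]
```

View pics/top2.png

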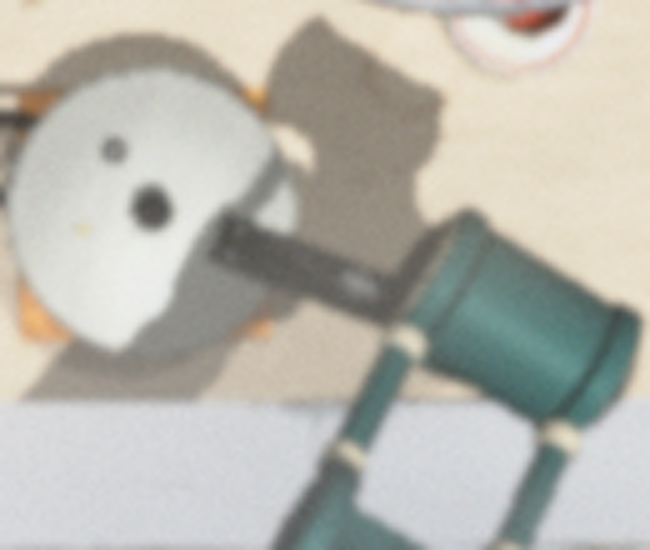

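The cooker has not moved: the valve is still at crop (152,208). I'll keep pushing in small steps until the stop is felt.

{"api": "arm_command", "payload": {"targets": [[0,0.01,0,0,0,0],[0,0.01,0,0,0,0],[0,0.01,0,0,0,0]]}}

```text
time: 6.95
tool_pos: [0.4584, -0.2654, 0.3086]
eef_rot: [-179.8, -0.1, -21.8]
ft_force: [3.3, 6.2, 5.3]
finger_gap: 0.0554
gripper_force: 3.7
```

{"api": "arm_command", "payload": {"targets": [[0,0.01,0,0,0,0],[0,0.01,0,0,0,0],[0,0.01,0,0,0,0]]}}

```text
time: 7.25
tool_pos: [0.4576, -0.2673, 0.3086]
eef_rot: [-179.8, -0.1, -21.8]
ft_force: [2.8, 5.7, 5.3]
finger_gap: 0.0551
gripper_force: 3.7
```

{"api": "arm_command", "payload": {"targets": [[0,0.0075,0,0,0,0],[0,0.0075,0,0,0,0],[0,0.0075,0,0,0,0]]}}

```text
time: 7.55
tool_pos: [0.4571, -0.2684, 0.3085]
eef_rot: [-179.8, -0.1, -21.8]
ft_force: [3.5, 6.8, 5.7]
finger_gap: 0.0549
gripper_force: 5.0
```

{"api": "arm_command", "payload": {"targets": [[0,0.005,0,0,0,0],[0,0.005,0,0,0,0],[0,0.005,0,0,0,0]]}}

```text
time: 7.85
tool_pos: [0.457, -0.2688, 0.3084]
eef_rot: [-179.7, -0.1, -21.8]
ft_force: [3.1, 9.2, 5.3]
finger_gap: 0.0551
gripper_force: 5.9
```

The stop is reached: the force rose while motion stalled. Now I'll lift 11 mm with the lug finger still holding the lug, so the catch springs up.

{"api": "arm_command", "payload": {"targets": [[0,0,0,0,0,0],[0,0,-0.01,0,0,0],[0,0,-0.02,0,0,0],[0,0,-0.03,0,0,0],[0,0,-0.04,0,0,0],[0,0,-0.05,0,0,0],[0,0,-0.055,0,0,0],[0,0,-0.055,0,0,0],[0,0,-0.055,0,0,0]]}}

```text
time: 8.75
tool_pos: [0.4559, -0.2684, 0.3167]
eef_rot: [-179.7, 0.2, -21.8]
ft_force: [4.9, 7.5, -4.1]
finger_gap: 0.0551
gripper_force: 4.1
```

{"api": "arm_command", "payload": {"targets": [[0,-0.01,0,0,0,0],[0,-0.02,0,0,0,0],[0,-0.03,0,0,0,0],[0,-0.04,0,0,0,0],[0,-0.05,0,0,0,0],[0,-0.05,0,0,0,0]]}}

```text
time: 9.35
tool_pos: [0.4597, -0.2613, 0.3194]
eef_rot: [180.0, -0.0, -21.7]
ft_force: [-0.4, -0.3, 1.2]
finger_gap: 0.055
gripper_force: 0.0
```

Released: the force is zero and the finger is clear. Next I'll rise, move off toward the robot side with the fingers shut, and check the bolt and catch.

{"api": "arm_command", "payload": {"targets": [[0,0,-0.1,0,0,0],[0,0,-0.2,0,0,0],[-0.05,0,-0.25,0,0,0],[-0.2,0.03,-0.25,0,0,0],[-0.35,0.1,-0.25,0,0,0],[-0.5,0.15,-0.25,0,0,0],[-0.65,0.2,-0.25,0,0,0],[-0.65,0.2,-0.25,0,0,0]], "hand": -1}}

```text
time: 10.15
tool_pos: [0.3207, -0.2493, 0.3683]
eef_rot: [180.0, 0.1, -21.8]
ft_force: [0.3, 0.2, -0.4]
finger_gap: 0.0002
gripper_force: 0.0
```

Run:
```python
from h import *
from station import readout,camera
import cv2
s=readout.state();print(s["ft_force"],s["tool_pos"],s["finger_gap"],s["joint_pos"])
a=camera("top")["img"][175:245,280:380];b=camera("side")["img"][165:235,275:375]
cv2.imwrite("pics/c3.png",np.hstack([cv2.resize(i,None,fx=4,fy=4,interpolation=cv2.INTER_CUBIC) for i in(a,b)]))
```

```text
[ 0.28095356  0.2229396  -0.35994204] [ 0.32070577 -0.24931288  0.36827718] 0.00016558011615946754 [-4.13521198e+01 -1.37031891e+01  1.24967592e+02 -5.80226551e-02
  6.88655724e+01  7.05070299e+01]
```

View pics/c3.png

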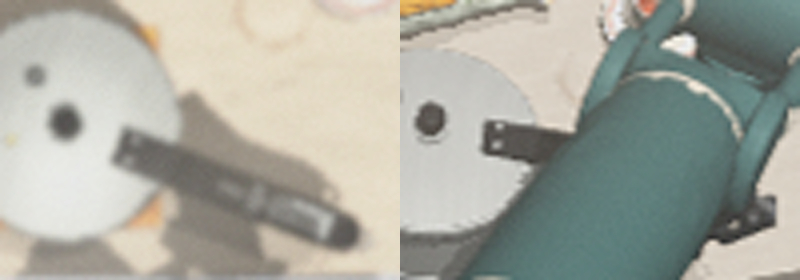

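The top view shows the lug at crop (258,200), shifted about 20 mm outward against the catch bar, so the bolt is locked back. Next I'll lower the shut fingers beside the handle on its clockwise side.

{"api": "arm_command", "payload": {"targets": [[0.1,0,0.1,0,0,0],[0.2,0,0.2,0,0,0],[0.3,0,0.3,0,0,0],[0.36,0,0.37,0,0,0],[0.4,0,0.41,0,0,0],[0.4,0,0.41,0,0,0],[0.4,0,0.41,0,0,0]]}}

```text
time: 10.95
tool_pos: [0.3987, -0.2799, 0.2873]
eef_rot: [-180.0, 0.0, -21.7]
ft_force: [0.8, -0.2, 0.3]
finger_gap: -0.0002
gripper_force: 0.0
```

{"api": "arm_command", "payload": {"targets": [[0.03,0,0,0,0,0],[0.06,0,0,0,0,0],[0.09,0,0,0,0,0],[0.12,0,0,0,0,0],[0.13,0,0,0,0,0],[0.13,0,0,0,0,0]]}}

```text
time: 11.55
tool_pos: [0.4229, -0.2897, 0.2872]
eef_rot: [-180.0, -0.0, -21.7]
ft_force: [0.5, -0.0, -0.3]
finger_gap: -0.0001
gripper_force: 0.0
```

{"api": "arm_command", "payload": {"targets": [[0.015,0,0,0,0,0],[0.03,0,0,0,0,0],[0.03,0,0,0,0,0]]}}

```text
time: 11.85
tool_pos: [0.4283, -0.2919, 0.287]
eef_rot: [-180.0, -0.0, -21.7]
ft_force: [-0.5, -1.0, 0.0]
finger_gap: 0.0003
gripper_force: 0.2
```

{"api": "arm_command", "payload": {"targets": [[0.04,0,0,0,0,-0.03],[0.08,0,0,0,0,-0.07],[0.12,0,0,0,0,-0.1],[0.16,0,0,0,0,-0.13],[0.2,0,0,0,0,-0.167],[0.2,0,0,0,0,-0.167]]}}

```text
time: 12.45
tool_pos: [0.4666, -0.3069, 0.2873]
eef_rot: [-180.0, -0.1, -11.6]
ft_force: [0.4, -0.6, -0.8]
finger_gap: -0.0001
gripper_force: 0.0
```

Run:
```python
from h import *
from station import readout,camera
import cv2
s=readout.state();print(s["ft_force"],s["tool_pos"])
a=camera("top")["img"][155:245,260:390]
cv2.imwrite("pics/c4.png",cv2.resize(a,None,fx=5,fy=5,interpolation=cv2.INTER_CUBIC))
```

```text
[ 0.35749402 -0.58916088 -0.82159953] [ 0.4666205  -0.30693486  0.28732305]
```

View pics/c4.png

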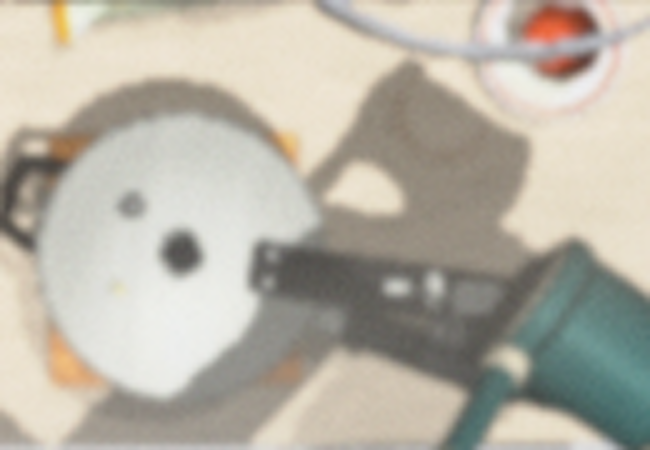

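The lid is turning (about 13°). The bolt is still back (lug at crop (433,283)), and the lower handle hasn't moved. I'll continue around the arc.

{"api": "arm_command", "payload": {"targets": [[0.04,0,0,0,0,-0.03],[0.08,0,0,0,0,-0.07],[0.12,0,0,0,0,-0.1],[0.16,-0.003,0,0,0,-0.13],[0.2,-0.006,0,0,0,-0.167],[0.23,-0.01,0,0,0,-0.19],[0.26,-0.013,0,0,0,-0.22],[0.26,-0.013,0,0,0,-0.22]]}}

```text
time: 13.3
tool_pos: [0.5178, -0.3145, 0.2874]
eef_rot: [-180.0, -0.1, 1.6]
ft_force: [0.5, -0.1, -0.8]
finger_gap: -0.0001
gripper_force: 0.0
```

{"api": "arm_command", "payload": {"targets": [[0.015,0,0,0,0,-0.01],[0.03,0,0,0,0,-0.02],[0.03,0,0,0,0,-0.02]]}}

```text
time: 13.6
tool_pos: [0.523, -0.3143, 0.2873]
eef_rot: [-180.0, -0.0, 2.7]
ft_force: [0.3, -0.1, 0.2]
finger_gap: -0.0
gripper_force: 0.0
```

{"api": "arm_command", "payload": {"targets": [[0.015,0,0,0,0,-0.01],[0.03,0,0,0,0,-0.02],[0.03,0,0,0,0,-0.02]]}}

```text
time: 13.9
tool_pos: [0.529, -0.3142, 0.2872]
eef_rot: [180.0, -0.0, 3.9]
ft_force: [-1.0, -0.3, -0.7]
finger_gap: -0.0
gripper_force: 0.5
```

{"api": "arm_command", "payload": {"targets": [[0.01,0,0,0,0,0],[0.02,0,0,0,0,0],[0.02,0,0,0,0,0]]}}

```text
time: 14.2
tool_pos: [0.5319, -0.3141, 0.2871]
eef_rot: [-180.0, 0.2, 3.9]
ft_force: [-5.8, -1.0, 3.8]
finger_gap: 0.0
gripper_force: 3.1
```

The force rose at the expected stop angle. I'll back off, lift clear and check.

{"api": "arm_command", "payload": {"targets": [[-0.05,0,0,0,0,0],[-0.15,0,0,0,0,0],[-0.3,0,0,0,0,0],[-0.45,0,-0.1,0,0,0],[-0.6,0,-0.3,0,0,0],[-0.7,0,-0.5,0,0,0],[-0.7,0,-0.6,0,0,0],[-0.7,0,-0.6,0,0,0]]}}

```text
time: 15.0
tool_pos: [0.3933, -0.3241, 0.4119]
eef_rot: [179.6, -0.4, 3.8]
ft_force: [0.7, -0.6, 0.2]
finger_gap: -0.0002
gripper_force: 0.0
```

Run:
```python
from h import *
from station import readout,camera
import cv2,pickle
s=readout.state();print(s["ft_force"],s["tool_pos"])
c=camera("top");pickle.dump(c,open("top5.pkl","wb"))
cv2.imwrite("pics/c5.png",cv2.resize(c["img"][150:245,250:390],None,fx=5,fy=5,interpolation=cv2.INTER_CUBIC))
A=np.array([.531,-.083])
for az in(-111.7+25.8,-111.7+28.65):
    u=np.array([np.cos(np.radians(az)),np.sin(np.radians(az))])
    for r,z in((60,.136),(276,.13),(176,.155)):print(az,r,((proj(c,[*(A+u*r/1000),z])-[250,150]+.4)*5).round(1))
```

```text
[ 0.70031812 -0.55665068  0.23919575] [ 0.39325985 -0.32413261  0.4118597 ]
-85.9 60 [317.4 271.3]
-85.9 276 [623.9 246.7]
-85.9 176 [487.1 257.1]
-83.05000000000001 60 [316.9 267. ]
-83.05000000000001 276 [621.6 227.2]
-83.05000000000001 176 [485.6 244.6]
```

View pics/c5.png

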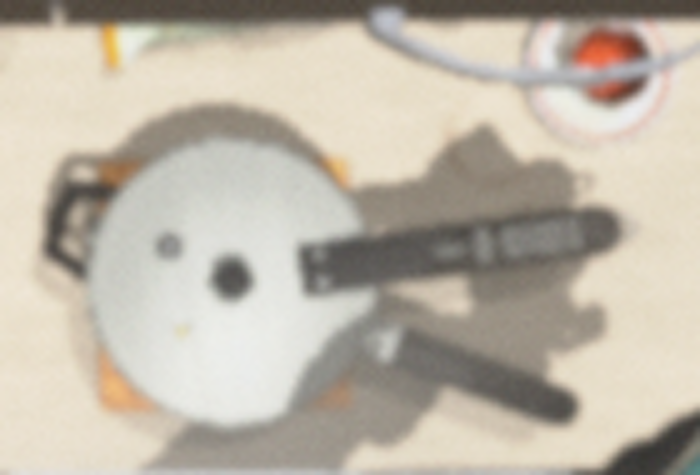

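The picture shows the handle end at crop (620,226), which matches the fully open prediction of (622,227). The lug is locked back at (483,243), and the valve is unmoved at (231,278). I'm handing in.

```bash
python3 -c "
from station import env
print(env.job_done())"
```

```text
the job is handed in; nothing more can be done
None
```

The job is handed in (the hand-in returned no verdict): the bolt is locked back by the catch, the lid is turned to its open stop, and the last picture shows the cooker where it stood with the arm clear of everything.

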